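# Free a shelf rail from its half-covered case

### The job

Pick up the mallet by its handle and, with its head, knock the sprung pin at the end of the steel case fully down so that the catch lets the shelf rail go, then put the mallet back down on the bench. Take hold of the rail inside the case, tilt it and draw it out diagonally through the opening beside the cover, and finish while still holding it, at rest, with the whole rail at least 5 cm above the top of the case. Do not push the pin with anything but the mallet, and leave the other things on the bench where they are.

Things in the scene. Friction and masses are not known exactly. Their poses are not given: they have to be found in the camera images.
- case: Fixed open-topped steel tray, 240 (x) x 138 (y) mm, side and -x walls 74 mm high, +x wall 45 mm, sheet 4 mm, inside 232 x 130 mm. Origin: centre of its underside, on the bench; x runs along it to the pin end, away from the robot. A fixed 4 mm cover, top at 74 mm, closes the mouth from the -x wall to x = -30 mm; the mouth is open from there to the +x wall (x = +116 mm).
- cover_edge (a point): Middle of the cover's edge beside the opening, on its top face: case x = -30 mm, y = 0, height 74 mm.
- bolt_tip (a point): Inner end of the catch's bolt (20 mm wide, 8 mm high, level along case x, its middle 36 mm above the bench). It starts at case x = +91 mm, over the rail's end A, so that the rail cannot rise; it draws back towards +x by 2 mm for each mm the pin goes down, and is wholly out of the tray when the pin is down.
- pin (a joint): Sprung upright steel pin, m pressed down: 0 = up (top 78 mm above the bench), 0.014 = fully down (top 64 mm above the bench). About 5 to 7 N push it down; friction keeps it down where it has been driven. It stands on a dark fixed housing, 44 x 44 mm, 60 mm high, outside the tray's +x wall, centred at case x = +142 mm, y = 0.
- pin_top (a point): Centre of the pin's round head, 22 mm across, on its top face.
- rail: Shelf cross rail of galvanised steel, a bar 220 (x) x 22 (y) x 24 (z) mm with slots, 0.16 to 0.28 kg. Origin: centre of its underside. It lies on the tray's 4 mm floor roughly along the case's x, its +x end (A) under the bolt, its -x end (B) under the cover, hidden from above; between bolt and cover it can be gripped across its 22 mm width.
- rail_a (a point): Centre of the end face of the rail's end A (rail x = +110 mm, 12 mm above its underside).
- rail_b (a point): Centre of the end face of the rail's end B (rail x = -110 mm, 12 mm above its underside).
- mallet: Mallet, about 0.36 kg: dark rubber cylinder head 56 mm across, 80 mm high, standing on its lower striking face. Origin: centre of that face; z up through the head. The level wooden handle points to the mallet's -x (x = -27 to -157 mm), 22 mm wide, 28 mm high, its middle 40 mm above the face. Centre of mass some 15 mm from the axis, in the handle's direction. Stands by itself on its face.
- tape: Bystander: cardboard-brown roll of tape lying flat, 84 mm across, 45 mm high. Origin: centre of its underside.
- water: Bystander: clear water bottle, 62 mm across, 190 mm high. Origin: centre of its underside.
- jar: Bystander: glass jar with a steel lid, 68 mm across, 85 mm high. Origin: centre of its underside.
- carton: Bystander: small cardboard carton, 110 x 150 x 80 mm. Origin: centre of its underside.
- cutter: Bystander: grey box cutter with its blade in, 150 x 26 x 16 mm. Origin: centre of its underside.
- bracket: Bystander: steel angle bracket, 80 x 30 mm, 54 mm high. Origin: centre of its foot's underside.
- mug: Bystander: white mug, 80 mm across, 90 mm high. Origin: centre of its underside.
Not all that is in view belongs to the job. Of the things that look like the mallet, take the one that is farthest to the robot's left at the start.

How it is judged:
On the way, in this order (a step that is already met when the one before it is completed fails the run):
1. the pin is driven down with the head of the held mallet (value of joint pin above 0.011 m and distance between mallet and pin_top below 0.035 m and contact force between the fingers and mallet above 1 N), for 0.05 s.
2. the rail is held and tilted, its end A up through the opening and its end B still lower than the cover (height (world z) of rail_a above 0.085 m and height (world z) of rail_b below 0.07 m and contact force between the fingers and rail above 1 N and x of rail_b in the frame of case between -0.12 and 0.1 m), for 0.1 s.
At the end, for the whole second after the job is handed in: The pin is still down (more than 10 of its 14 mm); the rail is held in the fingers, at rest, both its ends' centres more than 120 mm above the bench, touching neither case nor mallet; the mallet has been let go and rests on the bench (value of joint pin above 0.01 m and height (world z) of each of rail_a, rail_b above 0.12 m and contact force between the fingers and rail above 1 N and contact force between rail and case below 0.2 N and contact force between each of rail, the fingers and mallet below 0.2 N and linear speed of each of rail, mallet below 0.03 m/s and height (world z) of mallet below 0.05 m); the arm keeps its last pose, push and grip.
It fails at once if a bystander was moved more than 40 mm (distance of any of tape, water, jar, carton, cutter, bracket, mug from where it was at the start of the episode above 0.04 m).
It fails at once if the pin was pushed down by something other than the mallet (value of joint pin above 0.004 m and velocity of joint pin above 0.002 m/s and distance between mallet and pin_top above 0.045 m).
It also fails if it takes over 64 s, if anything falls off the work surface, if the arm or the gripper's body presses on something with over 40 N, if the wrist force passes 120 N, or if a joint passes its speed limit or range.

### The arm

A 6-joint arm with a two-finger parallel gripper is mounted at the origin on the work surface. World frame = base frame: x ahead of the robot, y to its left, z up, the work surface at z = 0. Lengths are in m, angles in rad, forces in N, time in s.
With the tool pointing down it reaches from about 0.35 to 0.975 m from the base axis. Payload 4.9 kg.
Tool frame: the origin (TCP) lies midway between the tips of the shut fingers; the grasp point (between the pads) lies 19 mm behind it; x points along the fingers, z is the direction in which the jaws open and shut, and the axes are right-handed (so a half turn about x gives the same grasp; the last joint's range is limited). The gripper opens to 85 mm and grips with 20 to 120 N. Pads are 22 mm wide; open, the fingers measure 114 mm over their backs; the gripper's body (76 mm by 85 mm) begins 54 mm behind the grasp point. The pads swing forward as they close: fully open they stand 13 mm farther back than shut.
Start: joints at [-1.298, 0.053, 1.613, -0, 1.476, -0.119], TCP at [0.239, -0.578, 0.231] pointing down, gripper open.
Joint ranges: [-3.01, 3.01], [-1.01, 2.22], [0.06, 2.58], [-1.02, 4.17], [0.09, 2.62], [-3.14, 3.14]. Speed limits (rad/s): [2.57, 2.57, 3.14, 3.14, 3.14, 3.14].

### API

Orientations are given as a unit quaternion [w, x, y, z].
In Python, from plant import state, cams, workorder, nets gives the robot as it stands.
- The arm moves only by the tool play_rows, never from a script. Its argument "motion" is a list of rows, each a list of 3 entries, a list of its own where there are three numbers: the closure, from -1 (fully open) to 1 (shut), then the shift along the world's x, y, z in m, then the turn about the world's z in rad. A call has 1 to 5 rows; each row is the pose to reach, as a shift and turn from the pose commanded when the call began; what a row does not reach only later rows make up. A row lasts 1/10 s, in which the tool goes at most 50 mm and 8.59 degrees, less where a joint would pass 70% of its speed; a pose out of reach is approached as far as the arm can. A call with a gripper value outside its range is refused whole. The fingers move at their own pace and stop on an object; the grip force is fixed at half the most. Time passes only in rows, so rows that repeat a pose let the fingers close. It gives the time, the measured TCP pose, the force and the opening at its end, in the units of the state.
- state(): the state, without advancing time (a new reading comes with each control period).
- cams.grab_frame(name): name is "scene" or "top" or "wrist"; returns (picture, depth): 420x560x3 uint8, red, green, blue; 420x560 float32, m along the optical axis (not along the pixel's ray), 0 where there is no reading.
- cams.camera_info(name): a dict with "K" (3x3 intrinsics, pixels), "rvec" (rotation vector, rad) and "tvec" (3), from world to camera coordinates, as OpenCV has them. Camera axes: x right, y down, z forward; pixel columns grow to the right and rows downward; lengths in m; the calibration is good to about 2 mm. A picture is of the moment at which its call begins: read the wrist's pose just before it. camera_info takes no time and is no camera call; for the wrist camera it gives the pose at the moment of the call.
- workorder.job_done(): hands the job in, once; it reports no verdict.
Trained networks look in the newest picture that a camera, given by its name, has taken for a name from the list of things; names that differ only in an ending like _2 or _b are one class to them, and where a whole thing is asked for, a point or a joint stands for the part that bears it (a point fixed in the world has none). Each returns a list of dicts, best first, with "score" (0 to 1); they miss things now and then, are a little off and sometimes report something else, mostly with a low value. They report only what shows in the picture. A call takes as long as a camera call. They do not tell look-alikes from the thing itself.
- nets.recognise(camera, target): "at" ([x, y, z] in m, in world coordinates, good to about 4 mm: the middle of the surface that is visible of it).
- nets.landmark_of(camera, target): "at" ([x, y, z] in m, in world coordinates, good to about 4 mm: a listed point, or the origin of a listed thing).
The state is a dict: "time": time; "joint_pos": joint angles; "joint_vel": joint speeds; "joint_efforts": joint torques, N m; "tool_pos": TCP position; "tool_rot": TCP orientation; "contact_force": force on the tool from outside, world axes, zero at the start; "ft_torque": the same for the moment, N m; "gripper_width": opening from 0.0 (shut) to 1.0 (fully open).
Only numpy, scipy, OpenCV 4.12 (cv2) and the standard library are available. Lean on these libraries where they do the work, as an engineer would, in place of code of your own. Each camera call takes 0.05 s, during which the arm holds its last target.

## Working session

There is one attempt and no reset: what is moved stays moved. The work goes in short steps, Python scripts to look and compute and a tool call to move; the robot and the scene stay as the last step left them, time stands still between calls to the robot, and variables do not carry over. Pictures are saved under pics/ and viewed, and the job is handed in when it is done.

Besides the shell and the picture viewer there is one more tool, called as name([rows], argument=value, ...), one row to a line, values as JSON. play_rows: Moves the arm, as the interface text tells. Its arguments: {"type":"object","properties":{"motion":{"type":"array","items":{"type":"array"}}},"required":["motion"]}

```bash
ls; mkdir -p pics; cat > h.py <<'E'
import numpy as np, cv2
from plant import state, cams, workorder, nets
def grab(name,fn=None):
    p,d=cams.grab_frame(name)
    if fn: cv2.imwrite('pics/'+fn,cv2.cvtColor(p,cv2.COLOR_RGB2BGR))
    i=cams.camera_info(name); np.savez('/tmp/%s.npz'%name,p=p,d=d,K=i['K'],r=i['rvec'],t=i['tvec'])
    return p,d
def cloud(name):
    z=np.load('/tmp/%s.npz'%name);d=z['d'];K=z['K'];R=cv2.Rodrigues(z['r'])[0];t=np.array(z['t']).reshape(3)
    v,u=np.mgrid[0:d.shape[0],0:d.shape[1]]
    c=np.stack([(u-K[0,2])/K[0,0]*d,(v-K[1,2])/K[1,1]*d,d],-1)
    w=(c-t)@R
    w[d==0]=np.nan
    return z['p'],w
E
python3 - <<'E'
from h import *
for n in ['scene','top']:
    grab(n,n+'0.png')
    for t in ['mallet','case','cover_edge','bolt_tip','pin_top','rail','rail_a']:
        print(n,t,[(np.round(r['at'],3).tolist(),round(r['score'],2)) for r in nets.landmark_of(n,t)[:4]])
s=state();print(s['time'],s['tool_pos'],s['tool_rot'],s['contact_force'],s['gripper_width'])
E
```

```text
pics
scene mallet [([0.216, -0.362, 0.001], 0.81), ([0.427, -0.404, -0.004], 0.71), ([0.514, -0.207, 0.001], 0.63)]
scene case [([0.494, 0.176, -0.003], 0.55)]
scene cover_edge [([0.463, 0.184, 0.074], 0.61), ([0.636, 0.189, 0.083], 0.47)]
scene bolt_tip [([0.579, 0.184, 0.042], 0.41), ([0.398, 0.004, 0.001], 0.32)]
scene pin_top [([0.636, 0.19, 0.08], 0.59)]
scene rail [([0.376, 0.17, 0.013], 0.81), ([0.6, 0.192, 0.021], 0.6), ([0.493, 0.177, 0.005], 0.54)]
scene rail_a [([0.376, 0.17, 0.013], 0.81), ([0.6, 0.192, 0.021], 0.6), ([0.493, 0.177, 0.005], 0.54)]
top mallet [([0.507, -0.206, 0.006], 0.68), ([0.216, -0.363, 0.002], 0.5)]
top case [([0.492, 0.174, 0.003], 0.58), ([0.49, 0.182, 0.007], 0.19)]
top cover_edge [([0.461, 0.175, 0.075], 0.72)]
top bolt_tip []
top pin_top [([0.401, 0.008, -0.002], 0.54), ([0.464, 0.177, 0.075], 0.49), ([0.634, 0.191, 0.074], 0.36), ([0.511, -0.208, 0.008], 0.24)]
top rail [([0.599, 0.19, 0.015], 0.69), ([0.491, 0.183, 0.005], 0.51)]
top rail_a [([0.599, 0.19, 0.015], 0.69), ([0.491, 0.183, 0.005], 0.51)]
0.8 [ 0.23865483 -0.57765116  0.23134837] [ 0.5877795   0.3930886   0.58774365 -0.39313359] [-0.15896204 -0.01209293  0.14255053] 0.9983940893593313
```

View pics/scene0.png

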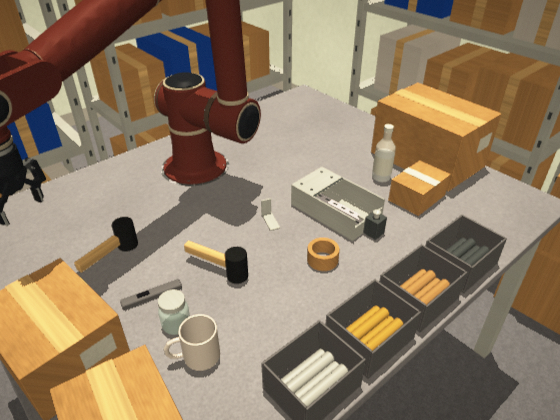

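View pics/top0.png

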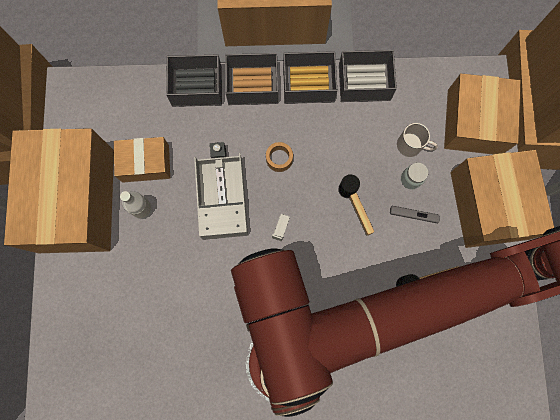

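Two mallets show: light-handled one, head at scene (236,265) / world y≈-0.21, and a darker-handled one, head at scene (124,233) / world y≈-0.36. Robot's left is +y, so the light-handled one is the right one. I'll check it in an enlarged crop and measure.

```bash
python3 - <<'E'
from h import *
p,w=cloud('scene'); 
c=cv2.resize(p[190:310,60:300],(800,400),interpolation=cv2.INTER_CUBIC);cv2.imwrite('pics/crop1.png',cv2.cvtColor(c,cv2.COLOR_RGB2BGR))
p,w=cloud('top')
c=cv2.resize(p[130:245,180:300],(626,600),interpolation=cv2.INTER_CUBIC);cv2.imwrite('pics/crop2.png',cv2.cvtColor(c,cv2.COLOR_RGB2BGR))
z=w[...,2]
def sel(x0,x1,y0,y1,z0,z1): 
    m=(w[...,0]>x0)&(w[...,0]<x1)&(w[...,1]>y0)&(w[...,1]<y1)&(z>z0)&(z<z1); return w[m]
# head
h=sel(.45,.57,-.28,-.15,.07,.1); print('head',len(h),h.min(0),h.max(0),cv2.minEnclosingCircle(h[:,:2].astype(np.float32)))
k=sel(.3,.52,-.32,-.15,.035,.065); 
r=cv2.minAreaRect(k[:,:2].astype(np.float32)); print('handle',len(k),k.mean(0),r, np.median(k[:,2]))
k=k[np.hypot(*(k[:,:2]-h[:,:2].mean(0)).T)>.04]
vx=cv2.fitLine(k[:,:2].astype(np.float32),cv2.DIST_HUBER,0,.01,.01).ravel();print('line',vx,np.degrees(np.arctan2(vx[1],vx[0])),k.min(0),k.max(0))
c=sel(.3,.66,.05,.3,.066,.08); r=cv2.minAreaRect(c[:,:2].astype(np.float32)); print('case top',r)
c=sel(.3,.61,.05,.3,.066,.08); r=cv2.minAreaRect(c[:,:2].astype(np.float32)); print('case top',r)
c=sel(.61,.68,.15,.23,.07,.09); print('pin',len(c),c.mean(0))
c=sel(.605,.68,.15,.23,.055,.066); print('housing',len(c),cv2.minAreaRect(c[:,:2].astype(np.float32)))
c=sel(.48,.6,.13,.235,.02,.034); print('rail',len(c),cv2.minAreaRect(c[:,:2].astype(np.float32)),np.median(c,0));vx=cv2.fitLine(c[:,:2].astype(np.float32),cv2.DIST_HUBER,0,.01,.01).ravel();print(vx)
from scipy.spatial.transform import Rotation as R
q=state()['tool_rot'];print(R.from_quat(np.roll(q,-1)).as_matrix().round(3))
E
```

```text
head 279 [ 0.48248058 -0.23426184  0.07052994] [ 0.53889096 -0.18000206  0.08874886] ((0.5106995701789856, -0.20728863775730133), 0.028338361531496048)
handle 402 [ 0.43062358 -0.23515052  0.052472  ] ((0.4462316036224365, -0.23214545845985413), (0.17462007701396942, 0.041153986006975174), 28.32830047607422) 0.05332610079173531
line [ 0.93116105  0.3646081   0.41813594 -0.24183376] 21.383467 [ 0.3617975  -0.27248171  0.03522153] [ 0.47483041 -0.2115741   0.06198128]
case top ((0.5083112716674805, 0.17917245626449585), (0.2752196788787842, 0.13887782394886017), 3.774543523788452)
case top ((0.49088460206985474, 0.17802274227142334), (0.2402905970811844, 0.13887782394886017), 3.774543523788452)
pin 41 [0.63310795 0.18722369 0.07813425]
housing 146 ((0.6335062384605408, 0.18682463467121124), (0.04504110664129257, 0.04421384260058403), 3.043947458267212)
rail 234 ((0.5384554266929626, 0.18098360300064087), (0.118568055331707, 0.02254176326096058), 4.411520481109619) [0.53198051 0.18082823 0.02837423]
[0.99466574 0.10315086 0.53350174 0.18035498]
[[ 0.     0.924  0.382]
 [-0.     0.382 -0.924]
 [-1.    -0.     0.   ]]
```

View pics/crop1.png

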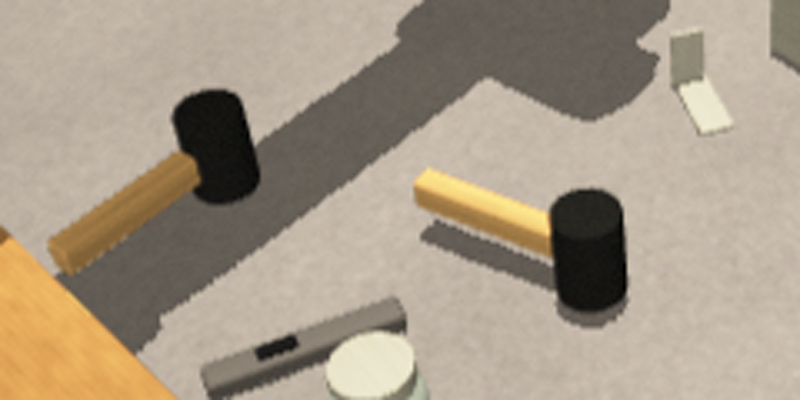

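View pics/crop2.png

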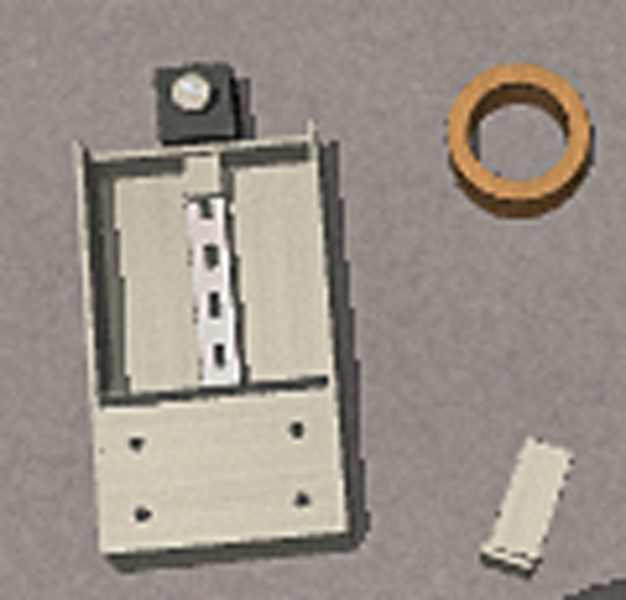

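The crop confirms it: the right-hand, light-handled mallet standing free (head ≈ world 0.511, -0.207, handle axis about 21°). It is the left-most one from the robot's side. Now moving above its handle.

play_rows([
  [-1,[0.024,0.039,0],-0.026],
  [-1,[0.048,0.078,0],-0.026],
  [-1,[0.072,0.117,0],-0.026],
  [-1,[0.096,0.156,0],-0.026],
  [-1,[0.12,0.195,0],-0.026],
])

```text
time: 1.3
tool_pos: [0.3593, -0.3811, 0.2315]
tool_rot: [0.583, 0.401, 0.582, -0.401]
contact_force: [0.2, -1.3, 0.3]
gripper_width: 1.002
```

play_rows([
  [-1,[0.024,0.039,0],0],
  [-1,[0.048,0.078,0],0],
  [-1,[0.072,0.117,-0.02],0],
  [-1,[0.096,0.155,-0.06],0],
  [-1,[0.096,0.155,-0.1],0],
])

```text
time: 1.8
tool_pos: [0.4581, -0.2259, 0.1335]
tool_rot: [0.586, 0.4, 0.581, -0.399]
contact_force: [0.6, -1.3, -0.9]
gripper_width: 1.0
```

```bash
python3 - <<'E'
from h import *
s=state();print(s['time'],s['tool_pos'],s['tool_rot'],s['contact_force'])
p,d=grab('wrist','w1.png'); 
p,w=cloud('wrist'); z=w[...,2]
m=(w[...,0]>.35)&(w[...,0]<.475)&(w[...,1]>-.29)&(w[...,1]<-.18)&(z>.045)&(z<.062); k=w[m]
if len(k)>10: print(len(k),k.mean(0),cv2.minAreaRect(k[:,:2].astype(np.float32)),cv2.fitLine(k[:,:2].astype(np.float32),cv2.DIST_HUBER,0,.01,.01).ravel())
E
```

```text
1.8 [ 0.4580717  -0.22588721  0.13349847] [ 0.58608143  0.39980938  0.58082847 -0.39912318] [ 0.63535666 -1.34632066 -0.86662078]
```

View pics/w1.png

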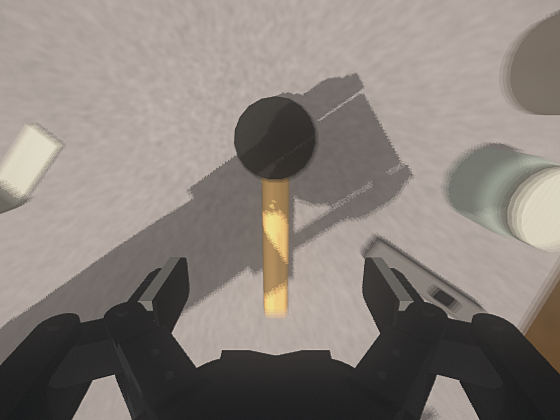

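The wrist view shows the handle centred between the fingers (columns 262–288) and aligned with the jaws. I'll descend and close.

play_rows([
  [-1,[-0.002,-0.001,-0.04],0],
  [-1,[-0.002,-0.001,-0.08],0],
  [-1,[-0.002,-0.001,-0.11],0],
  [-1,[-0.002,-0.001,-0.11],0],
  [1,[-0.002,-0.001,-0.11],0],
])

```text
time: 2.35
tool_pos: [0.4527, -0.2292, 0.0222]
tool_rot: [0.582, 0.401, 0.583, -0.401]
contact_force: [0.9, -0.7, 0.3]
gripper_width: 0.855
```

play_rows([
  [1,[0,0,0],0],
  [1,[0,0,0],0],
  [1,[0,0,0],0],
  [1,[0,0,0],0],
  [1,[0,0,0],0],
])

```text
time: 2.85
tool_pos: [0.4534, -0.229, 0.0229]
tool_rot: [0.583, 0.401, 0.582, -0.401]
contact_force: [-1.7, 1.5, 5.6]
gripper_width: 0.25
```

play_rows([
  [1,[0,0,0.02],0],
  [1,[0,0,0.05],0],
  [1,[0,0,0.09],0],
  [1,[0,0,0.13],0],
  [1,[0,0,0.15],0],
])

```text
time: 3.35
tool_pos: [0.4535, -0.2293, 0.175]
tool_rot: [0.584, 0.401, 0.581, -0.401]
contact_force: [0.6, -0.4, -3.0]
gripper_width: 0.249
```

```bash
python3 - <<'E'
from h import *
s=state();print(s['time'],s['tool_pos'],s['contact_force'],s['gripper_width'])
grab('scene','s2.png'); p,w=cloud('scene'); z=w[...,2]
print([(np.round(r['at'],3).tolist(),round(r['score'],2)) for r in nets.landmark_of('scene','mallet')])
c=cv2.resize(p[100:300,100:350],(750,600));cv2.imwrite('pics/s2c.png',cv2.cvtColor(c,cv2.COLOR_RGB2BGR))
m=(w[...,0]>.44)&(w[...,0]<.58)&(w[...,1]>-.27)&(w[...,1]<-.15)&(z>.12)&(p.max(-1)<45);h=w[m];print(len(h),h.min(0),h.max(0))
E
```

```text
3.35 [ 0.4535263  -0.22927233  0.17495941] [ 0.57010367 -0.41068604 -2.97642537] 0.24870481778377118
[([0.512, -0.208, 0.153], 0.97), ([0.216, -0.36, -0.001], 0.74)]
2241 [ 0.44015199 -0.26973388  0.15350831] [ 0.54286141 -0.16504969  0.48468909]
```

View pics/s2c.png

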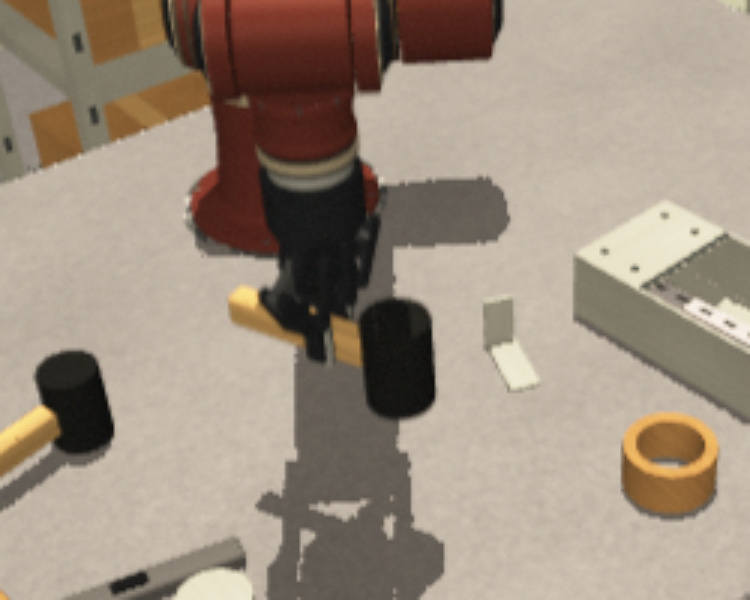

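The mallet is held level (face ≈0.153 m, head at crop (398,355)). Carrying it over the pin.

play_rows([
  [1,[0.012,0.039,0],0],
  [1,[0.024,0.078,0],0],
  [1,[0.036,0.117,0],0],
  [1,[0.048,0.156,0],0],
  [1,[0.06,0.195,0],0],
])

```text
time: 3.95
tool_pos: [0.5111, -0.0317, 0.1681]
tool_rot: [0.581, 0.4, 0.584, -0.401]
contact_force: [0.4, -0.5, -4.8]
gripper_width: 0.244
```

play_rows([
  [1,[0.012,0.039,0],0],
  [1,[0.024,0.078,0],0],
  [1,[0.036,0.117,0],0],
  [1,[0.05,0.156,0],0],
  [1,[0.062,0.201,0],0],
])

```text
time: 4.45
tool_pos: [0.5732, 0.1684, 0.1678]
tool_rot: [0.581, 0.399, 0.584, -0.402]
contact_force: [0.8, -0.9, -4.1]
gripper_width: 0.248
```

play_rows([
  [1,[0,0,-0.02],0],
  [1,[0,0,-0.04],0],
  [1,[0,0,-0.05],0],
  [1,[0,0,-0.05],0],
])

```text
time: 4.85
tool_pos: [0.5716, 0.1668, 0.1167]
tool_rot: [0.58, 0.399, 0.585, -0.403]
contact_force: [-0.1, 0.1, -3.3]
gripper_width: 0.247
```

```bash
python3 - <<'E'
from h import *
s=state();print(s['time'],s['tool_pos'],s['contact_force'],s['gripper_width'])
grab('scene','s3.png'); p,w=cloud('scene')
print([(np.round(r['at'],3).tolist(),round(r['score'],2)) for r in nets.landmark_of('scene','mallet')])
print([(np.round(r['at'],3).tolist(),round(r['score'],2)) for r in nets.landmark_of('scene','pin_top')])
c=cv2.resize(p[130:270,250:425],(750,600));cv2.imwrite('pics/s3c.png',cv2.cvtColor(c,cv2.COLOR_RGB2BGR))
E
```

```text
4.85 [0.57163992 0.16679915 0.11666633] [-0.13518826  0.08453902 -3.28845612] 0.2469391988699896
[([0.215, -0.36, 0.004], 0.82), ([0.631, 0.19, 0.094], 0.7), ([0.492, 0.178, 0.002], 0.4)]
[([0.629, 0.193, 0.089], 0.7), ([0.638, 0.19, 0.08], 0.44)]
```

View pics/s3c.png

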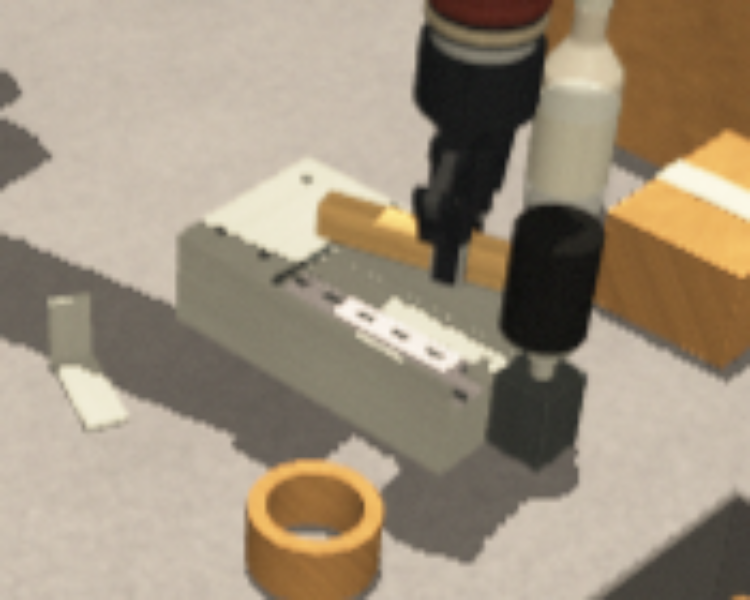

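The head stands centred over the pin (crop (550,280) above pin (543,365)). Pressing down slowly.

play_rows([
  [1,[0.002,0,-0.01],0],
  [1,[0.002,0,-0.018],0],
  [1,[0.002,0,-0.024],0],
  [1,[0.002,0,-0.03],0],
  [1,[0.002,0,-0.03],0],
])

```text
time: 5.5
tool_pos: [0.5769, 0.1673, 0.0909]
tool_rot: [0.583, 0.401, 0.582, -0.401]
contact_force: [-0.1, 0.7, -2.9]
gripper_width: 0.25
```

play_rows([
  [1,[0,0,-0.003],0],
  [1,[0,0,-0.003],0],
])

```text
time: 5.7
tool_pos: [0.5769, 0.1674, 0.0885]
tool_rot: [0.583, 0.401, 0.582, -0.401]
contact_force: [0.4, -0.3, -2.0]
gripper_width: 0.248
```

```bash
python3 - <<'E'
from h import *
s=state();print(s['time'],s['tool_pos'],s['contact_force'],s['gripper_width'])
grab('scene','s4.png'); p,w=cloud('scene')
print([(np.round(r['at'],3).tolist(),round(r['score'],2)) for r in nets.landmark_of('scene','mallet')])
c=cv2.resize(p[130:270,250:425],(750,600));cv2.imwrite('pics/s4c.png',cv2.cvtColor(c,cv2.COLOR_RGB2BGR))
E
```

```text
5.7 [0.57690326 0.16736991 0.08851875] [ 0.429672   -0.34304129 -1.97919986] 0.24823984751943345
[([0.637, 0.191, 0.063], 0.69), ([0.217, -0.361, 0.0], 0.69)]
```

View pics/s4c.png

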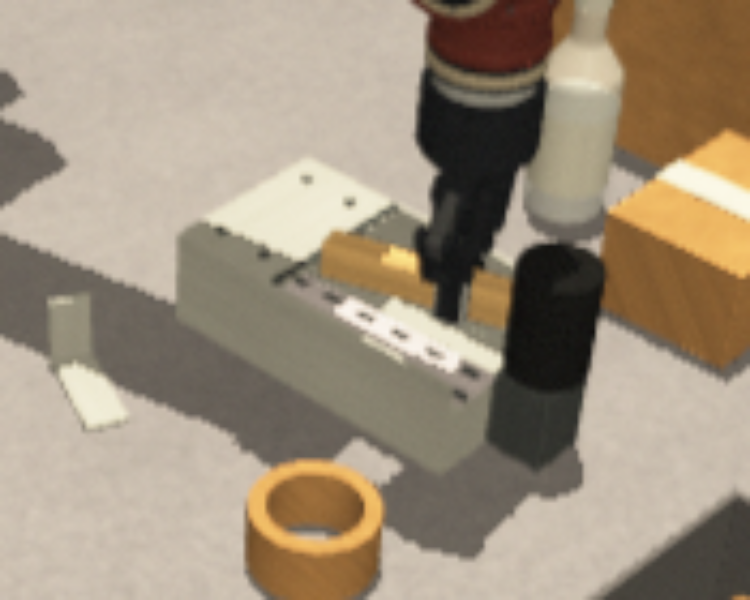

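play_rows([
  [1,[0,0,-0.003],0],
  [1,[0,0,-0.004],0],
  [1,[0,0,-0.004],0],
])

```text
time: 6.1
tool_pos: [0.5769, 0.1674, 0.0863]
tool_rot: [0.583, 0.401, 0.583, -0.401]
contact_force: [-6.9, -3.1, 9.7]
gripper_width: 0.251
```

The force rose about 13 N, so the pin looks bottomed out. One small extra press, then lift.

play_rows([
  [1,[0,0,-0.002],0],
  [1,[0,0,-0.002],0],
])

```text
time: 6.3
tool_pos: [0.5769, 0.1673, 0.0858]
tool_rot: [0.583, 0.4, 0.583, -0.401]
contact_force: [-11.6, -4.1, 16.3]
gripper_width: 0.246
```

play_rows([
  [1,[0,0,0.02],0],
  [1,[0,0,0.05],0],
  [1,[0,0,0.08],0],
  [1,[0,-0.03,0.09],0],
  [1,[-0.01,-0.08,0.09],0],
])

```text
time: 6.8
tool_pos: [0.5687, 0.0896, 0.1747]
tool_rot: [0.585, 0.401, 0.582, -0.398]
contact_force: [0.1, -1.2, -3.3]
gripper_width: 0.246
```

play_rows([
  [1,[-0.014,-0.039,0],0],
  [1,[-0.028,-0.078,0],0],
  [1,[-0.042,-0.117,0],0],
  [1,[-0.056,-0.156,0],0],
  [1,[-0.07,-0.195,0],0],
])

```text
time: 7.3
tool_pos: [0.4956, -0.1077, 0.1711]
tool_rot: [0.582, 0.401, 0.583, -0.401]
contact_force: [1.2, -0.3, -3.5]
gripper_width: 0.248
```

```bash
python3 - <<'E'
from h import *
s=state();print(s['time'],s['tool_pos'],s['contact_force'],s['gripper_width'])
grab('scene','s5.png'); p,w=cloud('scene')
print([(np.round(r['at'],3).tolist(),round(r['score'],2)) for r in nets.landmark_of('scene','mallet')])
grab('top','t5.png'); q,w=cloud('top')
z=w[...,2];m=(w[...,0]>.615)&(w[...,0]<.65)&(w[...,1]>.17)&(w[...,1]<.205);print('pin z',np.sort(z[m])[-20:].round(4))
a=cv2.resize(p[150:250,280:405],(500,400));b=cv2.resize(q[130:245,180:260],(278,400))
cv2.imwrite('pics/s5c.png',cv2.cvtColor(np.hstack([a,b]),cv2.COLOR_RGB2BGR))
E
```

```text
7.3 [ 0.49556202 -0.10767032  0.17110284] [ 1.24175341 -0.3091577  -3.45214322] 0.24760793619955365
[([0.216, -0.359, -0.0], 0.79), ([0.552, -0.084, 0.148], 0.73)]
pin z [0.0654 0.0658 0.0659 0.0659 0.0659 0.0661 0.0664 0.0666 0.0666 0.0667
 0.0667 0.0667 0.0668 0.0669 0.0672 0.0675 0.0676 0.068  0.0693 0.0704]
```

View pics/s5c.png

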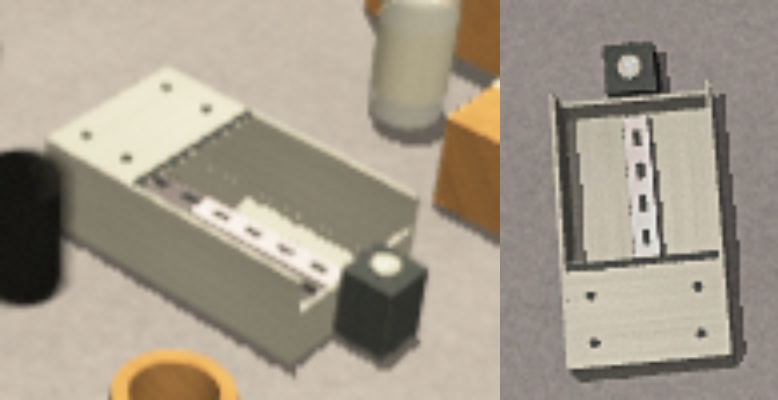

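View pics/s5.png

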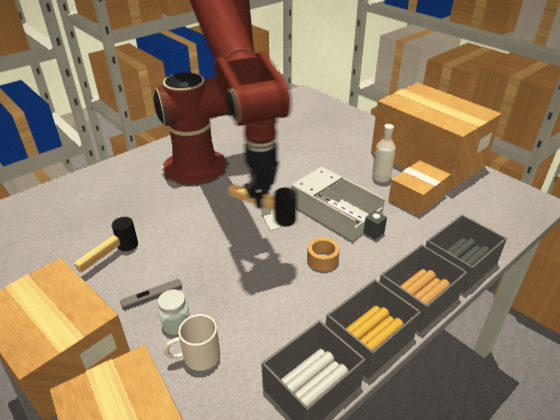

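The pin head now lies just above the housing (left crop (385,265)), top ≈66 mm, and the bolt no longer covers the rail's end. Putting the mallet back where it stood.

play_rows([
  [1,[-0.014,-0.04,0],0],
  [1,[-0.028,-0.08,0],0],
  [1,[-0.041,-0.12,-0.03],0],
  [1,[-0.041,-0.12,-0.07],0],
  [1,[-0.041,-0.12,-0.11],0],
])

```text
time: 7.95
tool_pos: [0.4563, -0.2271, 0.0613]
tool_rot: [0.583, 0.401, 0.582, -0.401]
contact_force: [0.7, 0.6, -4.6]
gripper_width: 0.246
```

play_rows([
  [1,[0,0,-0.015],0],
  [1,[0,0,-0.025],0],
  [1,[0,0,-0.032],0],
  [1,[0,0,-0.036],0],
  [1,[0,0,-0.036],0],
])

```text
time: 8.45
tool_pos: [0.4568, -0.2269, 0.0273]
tool_rot: [0.583, 0.401, 0.582, -0.401]
contact_force: [-0.4, 0.1, -3.6]
gripper_width: 0.248
```

play_rows([
  [1,[0,0,-0.003],0],
  [1,[0,0,-0.005],0],
  [1,[0,0,-0.005],0],
])

```text
time: 8.75
tool_pos: [0.4567, -0.2273, 0.023]
tool_rot: [0.583, 0.401, 0.582, -0.401]
contact_force: [-3.5, 2.4, 4.5]
gripper_width: 0.248
```

Contact with the bench; releasing.

play_rows([
  [0,[0,0,0],0],
  [-1,[0,0,0],0],
  [-1,[0,0,0],0],
  [-1,[0,0,0],0],
  [-1,[0,0,0],0],
])

```text
time: 9.25
tool_pos: [0.4559, -0.2267, 0.0213]
tool_rot: [0.583, 0.401, 0.583, -0.401]
contact_force: [-0.2, 0.0, -0.3]
gripper_width: 0.999
```

play_rows([
  [-1,[0,0,0.0],0],
  [-1,[0,0,0.03],0],
  [-1,[0,0,0.07],0],
  [-1,[0,0,0.12],0],
  [-1,[0,0,0.17],0],
])

```text
time: 9.75
tool_pos: [0.4553, -0.2262, 0.1925]
tool_rot: [0.582, 0.401, 0.583, -0.401]
contact_force: [0.4, -0.7, -0.9]
gripper_width: 0.997
```

```bash
python3 - <<'E'
from h import *
from scipy.spatial.transform import Rotation as R
s=state();print(s['time'],s['tool_pos'],s['contact_force'],s['gripper_width'],R.from_quat(np.roll(s['tool_rot'],-1)).as_matrix()[:,2])
grab('scene','s6.png')
print([(np.round(r['at'],3).tolist(),round(r['score'],2)) for r in nets.landmark_of('scene','mallet')])
p,w=cloud('top')
z=w[...,2]
c=w[(w[...,0]>.47)&(w[...,0]<.62)&(w[...,1]>.13)&(w[...,1]<.235)&(z>.02)&(z<.034)&(p.mean(-1)>0)]
print('rail',len(c),cv2.minAreaRect(c[:,:2].astype(np.float32)),c.min(0),c.max(0),cv2.fitLine(c[:,:2].astype(np.float32),cv2.DIST_HUBER,0,.01,.01).ravel())
E
```

```text
9.75 [ 0.45526273 -0.22623775  0.19247971] [ 0.39174751 -0.6554718  -0.94327392] 0.9974267569027006 [ 0.35766009 -0.9338513  -0.00100521]
[([0.514, -0.205, 0.001], 0.97), ([0.216, -0.361, -0.002], 0.91)]
rail 323 ((0.540674090385437, 0.17678232491016388), (0.13860507309436798, 0.10244178771972656), 4.725136756896973) [0.47158599 0.1312378  0.02004625] [0.61293754 0.23337034 0.03388997] [0.99630845 0.08584571 0.52354705 0.1788193 ]
```

View pics/s6.png

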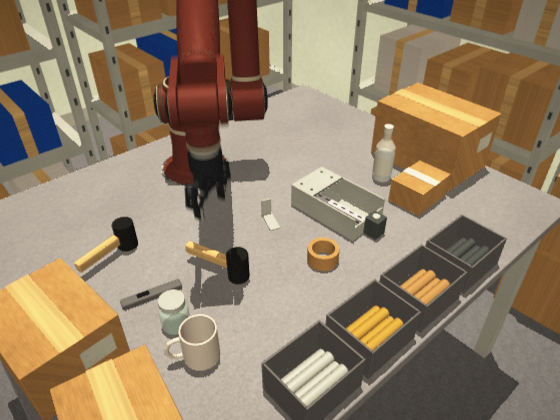

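The mallet stands on the bench again (scene (237,265)). Now the rail axis, by its bright colour.

```bash
python3 - <<'E'
from h import *
p,w=cloud('top')
z=w[...,2]
i=p.astype(int); print(p[160:200:4,219], z[160:200:4,219].round(3))
box=(w[...,0]>.475)&(w[...,0]<.615)&(w[...,1]>.15)&(w[...,1]<.215)
m=(box&(z>.022)&(z<.034)).astype(np.uint8)
n,l,st,ce=cv2.connectedComponentsWithStats(m); print(st)
k=1+np.argmax(st[1:,4]); c=w[l==k]
print(len(c),cv2.minAreaRect(c[:,:2].astype(np.float32)),c.min(0),c.max(0),cv2.fitLine(c[:,:2].astype(np.float32),cv2.DIST_HUBER,0,.01,.01).ravel())
for x in np.arange(.48,.61,.01):
    s=c[abs(c[:,0]-x)<.005]; 
    if len(s): print(round(x,3),s[:,1].min().round(4),s[:,1].max().round(4),s[:,2].mean().round(4))
E
```

```text
[[ 79  76  72]
 [220 207 204]
 [ 48  53  48]
 [229 214 209]
 [220 207 199]
 [147 141 135]
 [214 203 199]
 [232 223 218]
 [211 204 200]
 [216 212 208]] [0.034 0.029 0.029 0.033 0.027 0.025 0.027 0.029 0.03  0.024]
[[     0      0    560    420 234909]
 [   220    159      6      2      6]
 [   227    159      4      2      6]
 [   209    160     10      3     11]
 [   215    163     11     40    268]]
268 ((0.5362198352813721, 0.18061372637748718), (0.12340392917394638, 0.02285134233534336), 4.9919257164001465) [0.47507622 0.16601257 0.02219205] [0.59798334 0.19677172 0.03388997] [0.9967208  0.0809174  0.5456014  0.18114501]
0.48 0.1665 0.1852 0.0282
0.49 0.1664 0.1883 0.0275
0.5 0.166 0.1879 0.0277
0.51 0.1693 0.188 0.0274
0.52 0.1688 0.1907 0.029
0.53 0.1694 0.1908 0.0281
0.54 0.1695 0.1907 0.0278
0.55 0.172 0.1908 0.028
0.56 0.1715 0.1941 0.0281
0.57 0.1723 0.1939 0.0272
0.58 0.1745 0.1932 0.0286
0.59 0.1746 0.1957 0.0277
0.6 0.1778 0.1968 0.0276
```

Rail: axis ≈4.8°, end A at x≈0.599, centre line through (0.546, 0.181). I'll grip at about (0.556, 0.182), turning -0.28 rad.

play_rows([
  [-1,[0.01,0.04,0],-0.1],
  [-1,[0.02,0.08,0],-0.2],
  [-1,[0.03,0.12,0],-0.283],
  [-1,[0.04,0.16,0],-0.283],
  [-1,[0.05,0.204,0],-0.283],
])

```text
time: 10.35
tool_pos: [0.5059, -0.0213, 0.1909]
tool_rot: [0.52, 0.479, 0.52, -0.479]
contact_force: [0.1, -0.5, -0.4]
gripper_width: 1.001
```

play_rows([
  [-1,[0.01,0.045,0],0],
  [-1,[0.02,0.09,0],0],
  [-1,[0.03,0.135,0],0],
  [-1,[0.04,0.17,0],0],
  [-1,[0.051,0.204,0],0],
])

```text
time: 10.85
tool_pos: [0.5567, 0.1833, 0.1905]
tool_rot: [0.52, 0.478, 0.521, -0.479]
contact_force: [1.1, -0.9, -0.6]
gripper_width: 1.003
```

play_rows([
  [-1,[0,0,-0.03],0],
  [-1,[0,0,-0.05],0],
  [-1,[0,0,-0.05],0],
])

```text
time: 11.15
tool_pos: [0.554, 0.1812, 0.1366]
tool_rot: [0.519, 0.476, 0.522, -0.481]
contact_force: [-0.5, 0.7, 0.7]
gripper_width: 0.999
```

```bash
python3 - <<'E'
from h import *
from scipy.spatial.transform import Rotation as R
s=state();print(s['time'],s['tool_pos'],s['contact_force'],s['gripper_width'],R.from_quat(np.roll(s['tool_rot'],-1)).as_matrix().round(3))
grab('wrist','w7.png')
E
```

```text
11.15 [0.55404861 0.18120926 0.13662536] [-0.51757887  0.65227507  0.6772677 ] 0.9989731463519893 [[-0.008  0.996  0.083]
 [-0.002  0.083 -0.997]
 [-1.    -0.008  0.001]]
```

View pics/w7.png

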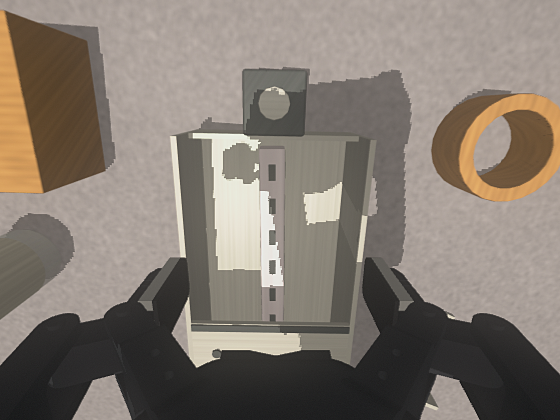

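The rail (column 272) and the tray (walls 184–372) sit centred between the fingers. Descending with the jaws partly closed for wall clearance.

play_rows([
  [-0.4,[0,0,-0.02],0],
  [-0.4,[0,0,-0.04],0],
  [-0.4,[0,0,-0.07],0],
  [-0.4,[0,0,-0.1],0],
  [-0.4,[0,0,-0.115],0],
])

```text
time: 11.7
tool_pos: [0.5563, 0.1808, 0.025]
tool_rot: [0.52, 0.479, 0.52, -0.48]
contact_force: [0.5, 0.0, -1.1]
gripper_width: 0.701
```

play_rows([
  [-0.4,[0,0,-0.007],0],
  [-0.4,[0,0,-0.012],0],
  [-0.4,[0,0,-0.012],0],
])

```text
time: 12.0
tool_pos: [0.5576, 0.1819, 0.0153]
tool_rot: [0.52, 0.48, 0.52, -0.478]
contact_force: [-0.7, 1.8, -1.2]
gripper_width: 0.699
```

play_rows([
  [-0.4,[-0.001,0,-0.004],0],
  [-0.4,[-0.001,0,-0.006],0],
  [0.5,[-0.001,0,-0.006],0],
  [1,[-0.001,0,-0.006],0],
  [1,[-0.001,0,-0.006],0],
])

```text
time: 12.5
tool_pos: [0.5562, 0.1813, 0.009]
tool_rot: [0.52, 0.479, 0.52, -0.479]
contact_force: [-0.0, -0.7, -0.8]
gripper_width: 0.239
```

play_rows([
  [1,[0,0,0],0],
  [1,[0,0,0],0],
  [1,[0,0,0],0],
])

```text
time: 12.8
tool_pos: [0.5562, 0.1812, 0.0087]
tool_rot: [0.52, 0.479, 0.52, -0.479]
contact_force: [-0.5, -0.8, 3.4]
gripper_width: 0.244
```

Gripped. Lifting slowly.

play_rows([
  [1,[0,0,0.008],0],
  [1,[0,0,0.016],0],
  [1,[0,0,0.024],0],
  [1,[0,0,0.032],0],
  [1,[0,0,0.038],0],
])

```text
time: 13.3
tool_pos: [0.5561, 0.1814, 0.0473]
tool_rot: [0.52, 0.479, 0.52, -0.479]
contact_force: [0.2, -0.4, -1.2]
gripper_width: 0.244
```

```bash
cat > look.py <<'E'
from h import *
import sys
n=sys.argv[1]
s=state();print(s['time'],s['tool_pos'],s['contact_force'],s['gripper_width'])
grab('scene',None); p,w=cloud('scene')
for t in ['rail_a','rail_b','rail']: print(t,[(np.round(r['at'],3).tolist(),round(r['score'],2)) for r in nets.landmark_of('scene',t)[:4]])
c=cv2.resize(p[130:250,270:420],(750,600),interpolation=cv2.INTER_CUBIC);cv2.imwrite('pics/%s.png'%n,cv2.cvtColor(c,cv2.COLOR_RGB2BGR))
E
python3 look.py r1
```

```text
13.3 [0.55612299 0.18142299 0.0473248 ] [ 0.19587539 -0.38537749 -1.24528003] 0.2440587603055262
rail_a [([0.493, 0.176, 0.041], 0.91), ([0.601, 0.187, 0.057], 0.82)]
rail_b [([0.493, 0.176, 0.041], 0.91), ([0.601, 0.187, 0.057], 0.82)]
rail [([0.493, 0.176, 0.041], 0.91), ([0.601, 0.187, 0.057], 0.82)]
```

View pics/r1.png

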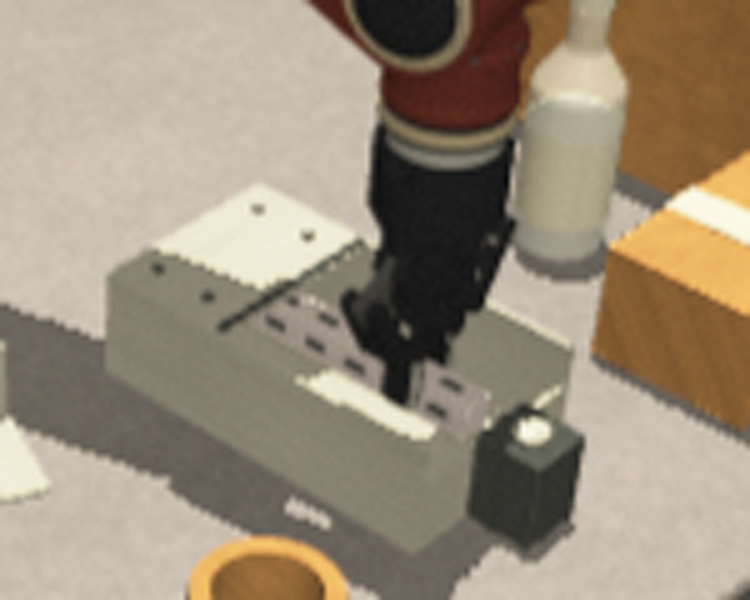

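The rail is up level, about 40 mm (A at crop (470,420)). Lifting on will lever it against the cover's edge; small steps, watching the force.

play_rows([
  [1,[0,0,0.004],0],
  [1,[0,0,0.008],0],
  [1,[0,0,0.012],0],
  [1,[0,0,0.012],0],
])

```text
time: 13.9
tool_pos: [0.5552, 0.1814, 0.058]
tool_rot: [0.52, 0.479, 0.521, -0.479]
contact_force: [-0.6, 1.6, -5.6]
gripper_width: 0.245
```

play_rows([
  [1,[0,0,0.004],0],
  [1,[0,0,0.008],0],
  [1,[0,0,0.012],0],
  [1,[0,0,0.012],0],
])

```text
time: 14.3
tool_pos: [0.5562, 0.1812, 0.0711]
tool_rot: [0.521, 0.479, 0.52, -0.479]
contact_force: [-1.1, 0.1, -5.7]
gripper_width: 0.242
```

```bash
python3 look.py r2
```

```text
14.3 [0.55624887 0.18119546 0.07112442] [-1.14373814  0.09604651 -5.68778769] 0.24244045068754422
rail_a [([0.497, 0.176, 0.052], 0.6), ([0.603, 0.187, 0.091], 0.59)]
rail_b [([0.497, 0.176, 0.052], 0.6), ([0.603, 0.187, 0.091], 0.59)]
rail [([0.497, 0.176, 0.052], 0.6), ([0.603, 0.187, 0.091], 0.59)]
```

View pics/r2.png

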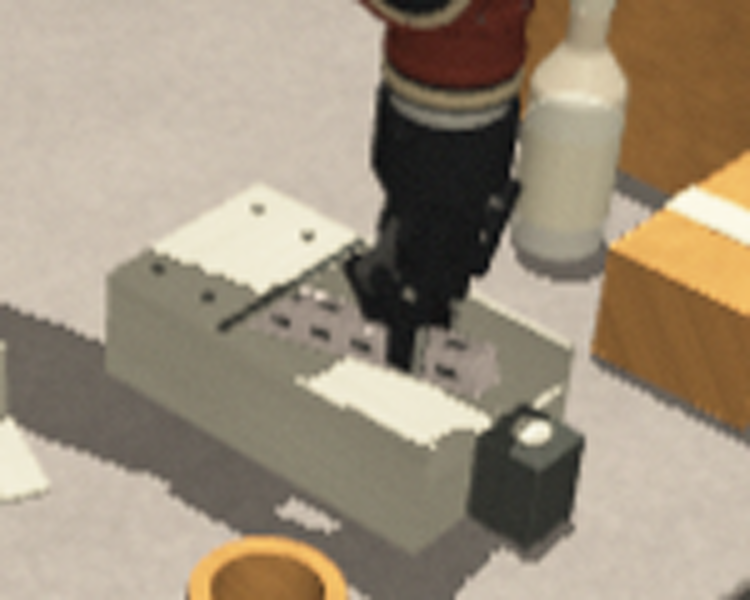

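It levers as planned: A ≈0.091 m, force ≈5 N. Continuing up.

play_rows([
  [1,[0,0,0.005],0],
  [1,[0,0,0.01],0],
  [1,[0,0,0.015],0],
  [1,[0,0,0.02],0],
  [1,[0,0,0.022],0],
])

```text
time: 15.0
tool_pos: [0.5563, 0.1814, 0.0932]
tool_rot: [0.521, 0.479, 0.52, -0.478]
contact_force: [-0.2, -0.8, -7.2]
gripper_width: 0.238
```

```bash
python3 look.py r3
```

```text
15.0 [0.55633545 0.18142819 0.09323913] [-0.17401424 -0.82135057 -7.24803508] 0.2375243381993354
rail_a [([0.396, 0.172, 0.026], 0.83), ([0.506, 0.175, 0.06], 0.78), ([0.603, 0.19, 0.12], 0.61), ([0.514, -0.205, -0.001], 0.47)]
rail_b [([0.396, 0.172, 0.026], 0.83), ([0.506, 0.175, 0.06], 0.78), ([0.603, 0.19, 0.12], 0.61), ([0.514, -0.205, -0.001], 0.47)]
rail [([0.396, 0.172, 0.026], 0.83), ([0.506, 0.175, 0.06], 0.78), ([0.603, 0.19, 0.12], 0.61), ([0.514, -0.205, -0.001], 0.47)]
```

View pics/r3.png

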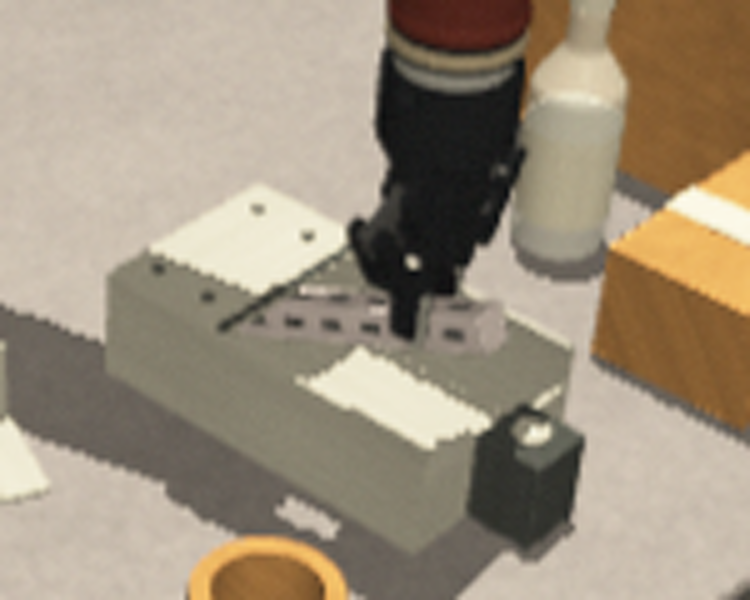

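A ≈0.120, B ≈0.026 m, tilt ≈24°: step 2's pose (held for a good while). Now drawing it out diagonally, at slightly less slope so as to come off the cover's edge.

play_rows([
  [1,[0.01,0.001,0.002],0],
  [1,[0.02,0.002,0.006],0],
  [1,[0.035,0.003,0.011],0],
  [1,[0.05,0.004,0.017],0],
  [1,[0.06,0.005,0.021],0],
])

```text
time: 15.7
tool_pos: [0.6182, 0.1866, 0.1149]
tool_rot: [0.521, 0.48, 0.52, -0.478]
contact_force: [0.1, -0.0, -2.0]
gripper_width: 0.24
```

play_rows([
  [1,[0.01,0.001,0.004],0],
  [1,[0.025,0.002,0.01],0],
  [1,[0.04,0.003,0.016],0],
  [1,[0.05,0.004,0.02],0],
  [1,[0.05,0.004,0.02],0],
])

```text
time: 16.2
tool_pos: [0.6674, 0.1905, 0.1343]
tool_rot: [0.521, 0.479, 0.52, -0.478]
contact_force: [0.3, 0.5, -2.7]
gripper_width: 0.236
```

```bash
python3 look.py r4
```

```text
16.2 [0.66743348 0.19045652 0.13429307] [ 0.33109956  0.54406917 -2.69178185] 0.23570305753690782
rail_a [([0.717, 0.198, 0.161], 0.85), ([0.62, 0.186, 0.103], 0.79), ([0.507, 0.179, 0.069], 0.57)]
rail_b [([0.717, 0.198, 0.161], 0.85), ([0.62, 0.186, 0.103], 0.79), ([0.507, 0.179, 0.069], 0.57)]
rail [([0.717, 0.198, 0.161], 0.85), ([0.62, 0.186, 0.103], 0.79), ([0.507, 0.179, 0.069], 0.57)]
```

View pics/r4.png

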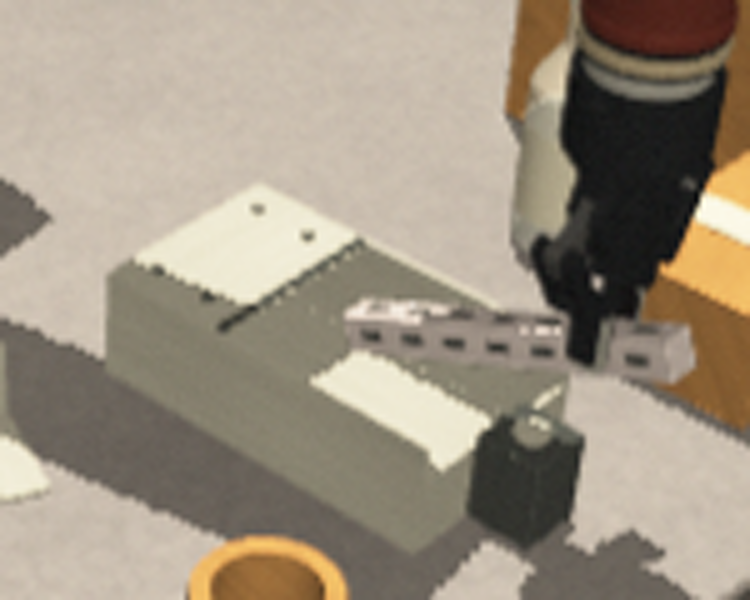

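End B (crop (350,325)) is clear of the cover's edge. Lifting straight up.

play_rows([
  [1,[0,0,0.02],0],
  [1,[0,0,0.05],0],
  [1,[0,0,0.08],0],
  [1,[0,0,0.11],0],
  [1,[0,0,0.13],0],
])

```text
time: 16.9
tool_pos: [0.6657, 0.1905, 0.2659]
tool_rot: [0.521, 0.479, 0.52, -0.478]
contact_force: [-0.3, -0.3, -2.3]
gripper_width: 0.238
```

play_rows([
  [1,[0,0,0.0],0],
  [1,[0,0,0],0],
  [1,[0,0,0],0],
  [1,[0,0,0],0],
  [1,[0,0,0],0],
])

```text
time: 17.4
tool_pos: [0.6652, 0.1902, 0.2614]
tool_rot: [0.52, 0.478, 0.521, -0.48]
contact_force: [0.3, 0.5, -2.4]
gripper_width: 0.241
```

```bash
python3 - <<'E'
from h import *
s=state();print(s['time'],s['tool_pos'],s['contact_force'],s['gripper_width'],np.abs(s['joint_vel']).max())
grab('scene','f.png');p,w=cloud('scene')
for t in ['rail_a','mallet','pin_top']: print(t,[(np.round(r['at'],3).tolist(),round(r['score'],2)) for r in nets.landmark_of('scene',t)[:4]])
E
```

```text
17.4 [0.66522146 0.19023354 0.26144798] [ 0.31718093  0.48112929 -2.37708323] 0.24107568229728385 0.010481581112448596
rail_a [([0.506, 0.179, 0.199], 0.92), ([0.712, 0.197, 0.287], 0.89), ([0.617, 0.186, 0.23], 0.84), ([0.612, 0.422, 0.006], 0.4)]
mallet [([0.514, -0.204, 0.002], 0.85), ([0.215, -0.359, 0.002], 0.71)]
pin_top [([0.636, 0.193, 0.068], 0.39)]
```

View pics/f.png

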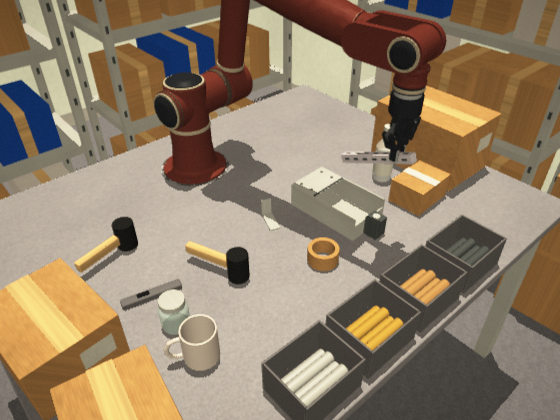

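The rail is held at rest (scene 345–415, row 157), its ends at ≈0.20 and 0.29 m. The pin is down, the mallet stands on the bench and the bystanders look where they were. Handing in.

```bash
python3 -c "
from plant import workorder,state
print(workorder.job_done()); print(state()['time'])"
```

```text
the job is handed in; nothing more can be done
None
the job is handed in; nothing more can be done
```

The job is done and handed in at about 17.5 s; no verdict was reported.

- **Mallet:** I took the left-most one (light handle) by its handle and pressed the pin down with its head. The force rose about 20 N at the end of the press. I then stood it back within about 4 mm of where it was, and the last check put its face at about 2 mm height.
- **Rail:** I gripped it in the opening and levered it against the cover's edge to about 24° (A about 120 mm, B about 26 mm high). I then drew it out diagonally and lifted it.
- **Last checks:** The rail is held in the fingers, with its ends at about 199 and 287 mm and the arm nearly still (0.01 rad/s). By eye, the bystanders stand where they were; I did not measure them.
- **Disagreement:** The pin top read 66–68 mm rather than the nominal 64 mm. That is within the camera's error and leaves the pin about 10–12 mm down, or nearer 14 mm by the tool height. So the margin over the required 10 mm is not confirmed exactly.

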